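Tare the empty sample box and print the zero

TASK

Tare the balance with the empty box that stands on its pan and document the zero: press the round on key at the left end of the balance's key row to wake it, then the long tare bar in the same row, then the large rectangular print key on the little printer beside it. Press each key down lightly with the fingertips and let it spring back up before you go on to the next; press no other key. Keep off the pan and do not touch, lift or shift the box on it, and leave the other things on the bench where they are.

Things in the scene. Friction and masses are not known exactly. Their poses are not given: they have to be found in the camera images.
- balance: precision balance, fixed, 240 wide x 330 mm deep. Origin: midpoint of lower front edge; x to its back, y to its left seen from the robot, z up. Grey front panel, 46 mm high at the lip, rising 8 deg to the back, ends 120 mm back; one row of 4 keys, left to right: round on key, small square menu key, long tare bar, small square calibration key; display behind. White housing 85 mm high at the rear.
- pan: the balance's stainless weighing pan, 180 x 190 mm plate 6 mm thick, top 98 mm above the bench. Origin: centre of its underside, 223 mm behind the balance's front edge.
- sample_box: empty clear acrylic box with open top and black floor, 66 x 66 x 72 mm, standing loose on the pan near its middle (its rim is 170 mm above the bench). Origin: centre of its underside.
- printer: balance printer, fixed, 150 wide x 200 mm deep, left or right of the balance. Origin and axes as the balance's. Grey front panel, 48 mm high at the lip, rising 8 deg to the back, ends 85 mm back; two keys: large rectangular print key on the left, small round paper-feed key on the right. Behind: white housing 61 mm high, black paper-roll cover up to 92 mm.
- on_key_top (a point): centre of the top face of the balance's on key: round, 22 mm diameter, at the left end of the row (32 mm behind the front edge, 92 mm left of the balance's middle). x and y as the balance's. Site z = panel normal. Stands 9 mm proud; travels 6 mm along the normal, gives at 1 N, bottoms at 7.5 N; a push of 4.5 to 7 N, lowered at 25 mm/s or slower, is right, pressed past 3 mm, springs back.
- tare_key_top (a point): centre of the top face of the balance's tare key: the long bar, 19 mm deep and 56 mm wide, the only long key in the row (its middle is 15 mm right of the balance's middle). Site z = panel normal. Stands 9 mm proud; travels 6 mm along the normal, gives at 1 N, bottoms at 7.5 N; a push of 4.5 to 7 N, lowered at 25 mm/s or slower, is right, pressed past 3 mm, springs back.
- print_key_top (a point): centre of the top face of the printer's print key: rectangular, 20 mm deep and 33 mm wide, the left and larger of the printer's two keys (34 mm behind the front edge, 30 mm left of its middle). Site z = panel normal. Stands 9 mm proud; travels 6 mm along the normal, gives at 1 N, bottoms at 7.5 N; a push of 4.5 to 7 N, lowered at 25 mm/s or slower, is right, pressed past 3 mm, springs back.
- menu_key_top (a point): top of the balance's menu key, 17 mm square, 46 mm right of the on key's centre; not to be pressed. Same spring as the others.
- cal_key_top (a point): top of the balance's calibration key, 17 mm square, at the right end of the row, 70 mm right of the tare bar's centre; not to be pressed. Same spring as the others.
- feed_key_top (a point): top of the printer's paper-feed key, round, 16 mm diameter, 62 mm right of the print key's centre; not to be pressed. Same spring as the others.
- on_key (a joint): travel of the on key in m: 0 = up at rest, 0.006 = fully down; springs back to 0
- tare_key (a joint): travel of the tare bar in m: 0 = up at rest, 0.006 = fully down; springs back to 0
- print_key (a joint): travel of the print key in m: 0 = up at rest, 0.006 = fully down; springs back to 0
- menu_key (a joint): travel of the menu key in m: 0 = up at rest, 0.006 = fully down; springs back to 0
- cal_key (a joint): travel of the calibration key in m: 0 = up at rest, 0.006 = fully down; springs back to 0
- feed_key (a joint): travel of the feed key in m: 0 = up at rest, 0.006 = fully down; springs back to 0
- alu_box: open square aluminium box, 90 mm wide with a flange of 110 mm round its mouth, 115 mm high, loose on the bench at one side. Origin: centre of its underside.
- moss_box: closed clear acrylic box with moss, 70 x 70 x 77 mm, loose on the bench at the other side. Origin: centre of its underside.
- petri_dishes: stack of two closed petri dishes, 92 mm diameter, 32 mm high, loose in front of the balance. Origin: centre of the underside.
- cal_weight: steel calibration weight with a knob on top, 38 mm diameter, 66 mm high, loose in front of the printer. Origin: centre of its underside.
- sensor_board: small circuit board, 45 x 28 mm, 11 mm high with its parts, loose on the bench between the balance and the printer. Origin: centre of its underside.
- spatula: thin double-ended steel lab spatula, 185 mm long, 4 mm thick, lying loose on the left of the bench. Origin: under its middle.
- battery_stick: black battery pack, 75 x 26 x 20 mm, with a metal plug at one end, lying loose on the right. Origin: centre of its underside.
Mind the look-alikes: they are no part of the job. What is shaped like the printer but purple is not meant.

How it is judged:
On the way, in this order (a step that is already met when the one before it is completed fails the run):
1. the balance's on key is pressed down past half its travel, every other key up (value of joint on_key above 0.003 m and value of joint each of tare_key, print_key, menu_key, cal_key, feed_key below 0.001 m), for 0.04 s.
2. then the tare bar is pressed down past half its travel, every other key up (value of joint tare_key above 0.003 m and value of joint each of on_key, print_key, menu_key, cal_key, feed_key below 0.001 m), for 0.04 s.
3. then the printer's print key is pressed down past half its travel, every other key up (value of joint print_key above 0.003 m and value of joint each of on_key, tare_key, menu_key, cal_key, feed_key below 0.001 m), for 0.04 s.
At the end, for the whole second after the job is handed in: All keys have sprung back up (less than 1 mm down), the sample box still stands upright on the pan within 6 mm of where it was, and every other loose thing is within 20 mm of where it was (value of joint each of on_key, tare_key, print_key, menu_key, cal_key, feed_key below 0.001 m and distance of sample_box from where it was at the start of the episode below 0.006 m and z of sample_box in the frame of pan above 0.003 m and angle between sample_box's own z axis and vertical below 0.05 rad and linear speed of sample_box below 0.02 m/s and distance of each of alu_box, moss_box, petri_dishes, cal_weight, sensor_board, spatula, battery_stick from where it was at the start of the episode below 0.02 m); the robot touches nothing.
It fails at once if a key is pushed hard: more than 30 N on the balance or the printer (contact force between any of the arm, the fingers and balance above 30 N or contact force between any of the arm, the fingers and printer above 30 N).
It fails at once if a wrong key (menu, calibration or paper feed) is pressed past half its travel (value of joint any of menu_key, cal_key, feed_key above 0.003 m).
It fails at once if the robot touches the pan or the box on it (more than 0.5 N) (contact force between any of the arm, the fingers and pan above 0.5 N or contact force between any of the arm, the fingers and sample_box above 0.5 N).
It fails at once if the sample box is lifted or shifted by more than 6 mm (distance of sample_box from where it was at the start of the episode above 0.006 m).
It fails at once if another loose thing is lifted or shifted by more than 20 mm (distance of any of alu_box, moss_box, petri_dishes, cal_weight, sensor_board, spatula, battery_stick from where it was at the start of the episode above 0.02 m).
It also fails if it takes over 43 s, if anything falls off the work surface, if the arm or the gripper's body presses on something with over 40 N, if the wrist force passes 120 N, or if a joint passes its speed limit or range.

ROBOT

A 6-joint arm with a two-finger parallel gripper is mounted at the origin on the work surface. World frame = base frame: x ahead of the robot, y to its left, z up, the work surface at z = 0. Lengths are in m, angles in rad, forces in N, time in s.
With the tool pointing down it reaches from about 0.325 to 0.775 m from the base axis. Payload 5.5 kg.
Tool frame: the origin (TCP) lies between the finger pads; the fingertips stand 8 mm ahead of it and the grasp point (between the pads) lies 11 mm behind it (tcp_to_tips is the distance from the TCP to the fingertips, in m); z points along the fingers, y is the line along which they close (so a half turn about z gives the same grasp; the last joint's range is limited). The gripper opens to 88 mm and grips with 3 to 60 N. Pads are 20 mm wide; open, the fingers measure 115 mm over their backs; the gripper's body (75 mm by 178 mm) begins 61 mm behind the grasp point.
Start: joints at [-1.378, 0.091, 1.231, -0, 1.82, -0.057], TCP at [0.148, -0.581, 0.231] pointing down, gripper open.
Joint ranges: [-2.87, 2.87], [-0.86, 2.18], [0.17, 2.46], [-1.51, 4.65], [0.06, 2.69], [-2.65, 2.65]. Speed limits (rad/s): [2.57, 2.57, 3.01, 3.14, 3.14, 3.14].

INTERFACE

Orientations are given as a unit quaternion [w, x, y, z].
In Python, from bench import * gives the robot as it stands. Calls block until the motion is done:
- move_to(position, orientation): joint-space move of the TCP to a pose.
- move_l(position, speed=0.15, orientation=None): straight line of the TCP; orientation=None keeps the orientation; speed is the mean speed in m/s.
- movej(angles): joint-space move.
- gripper_open() and close(): open the fingers fully, or close them until they stop; the grip force is fixed at half the most.
- hold(seconds).
- inverse_kinematics(position, orientation): joint angles nearest the present ones, or None.
- state(): the state.
- get_image(name): name is "side" or "top"; returns a dict with "frame" (420x560x3 uint8, blue, green, red), "depth" (420x560 float32, m along the optical axis (not along the pixel's ray), 0 where there is no reading), "camera_matrix" (3x3 intrinsics, pixels), "view" (4x4, takes a point from world to camera coordinates). Camera axes: x right, y up, looking along -z (the intrinsics and any distortion apply to the point x, -y, -z); pixel columns grow to the right and rows downward; lengths in m; the calibration is good to about 2 mm. A picture is of the moment at which its call begins.
A pose or a line that the arm cannot do raises IKError and nothing moves.
- job_done(): hands the job in; it is judged then, once.
The state is a dict: "time": time; "joint_pos": joint angles; "dq": joint speeds; "joint_torque": joint torques, N m; "ee_pos": TCP position; "ee_rot": TCP orientation; "ft_force": force on the tool from outside, world axes, zero at the start; "moment": the same for the moment, N m; "finger_gap": finger opening in m; "finger_force": force on a finger pad.
Only numpy, scipy, OpenCV 4.12 (cv2) and the standard library are available. Lean on these libraries where they do the work, as an engineer would, in place of code of your own. Each camera call takes 0.05 s, during which the arm holds its last target. There are 200 camera calls.

## Working session

There is one attempt and no reset: what is moved stays moved. The work goes in short steps, each a Python script; the robot and the scene stay as the last script left them, time stands still between calls to the robot, and variables do not carry over. Pictures are saved under pics/ and viewed, at most 10 in all, crops included, and the job is handed in when it is done.

```bash
mkdir -p pics; python3 - <<'E'
from bench import *
import cv2,pickle
d={}
for n in("top","side"):
    d[n]=get_image(n); cv2.imwrite(f"pics/{n}0.png",d[n]["frame"])
    print(n,d[n]["camera_matrix"].tolist(),d[n]["view"].tolist() if hasattr(d[n]["view"],'tolist') else d[n]["view"],d[n].keys())
pickle.dump(d,open("im0.pkl","wb"))
s=state();print(s)
E
```

```text
top [[476.7897871028081, 0.0, 278.6563580662542], [0.0, 476.7897871028081, 205.95982716123672], [0.0, 0.0, 1.0]] [[0.005583794614228802, -0.9999404358729637, -0.009377949876885795, 0.011388051262097132], [0.9959175849394419, 0.004715915095243743, 0.09014390802047398, -0.5017967252830277], [-0.09009431306189827, -0.0098430102611815, 0.995884596679205, -1.5364079453892387], [0.0, 0.0, 0.0, 1.0]] dict_keys(['frame', 'depth', 'camera_matrix', 'view'])
side [[462.42542875113986, 0.0, 274.50772178270125], [0.0, 462.42542875113986, 203.4591195262379], [0.0, 0.0, 1.0]] [[-0.9595529441157165, -0.28152609390713107, -0.0010981294338268787, 0.4556536639259312], [0.15169649881344455, -0.5203200772764716, 0.8403899032179938, -0.13561707817695595], [-0.23716306560382203, 0.8062320234475927, 0.5419811848034923, -1.3287440572828306], [0.0, 0.0, 0.0, 1.0]] dict_keys(['frame', 'depth', 'camera_matrix', 'view'])
{'time': 0.1, 'joint_pos': array([-1.37772026e+00,  9.17712224e-02,  1.23174218e+00, -3.22498283e-05,
        1.81980607e+00, -5.66920203e-02]), 'dq': array([ 0.0002027 , -0.00271644, -0.00275277,  0.00084545,  0.0003675 ,
       -0.00052359]), 'joint_torque': array([ 2.32426202e-03, -4.47858524e+01, -4.07569957e+01,  7.01569766e-02,
        2.84572772e-02, -1.23942605e-04]), 'ee_pos': array([ 0.14825201, -0.58113774,  0.22964048]), 'ee_rot': array([-8.60339324e-04,  9.92212241e-01,  1.24555705e-01, -7.44267993e-05]), 'ft_force': array([-0.04220098, -0.31324522, -0.82253248]), 'moment': array([-0.01340889, -0.04293712, -0.03859977]), 'finger_force': 0.0, 'finger_gap': 0.08769616608827267}
```

View pics/top0.png

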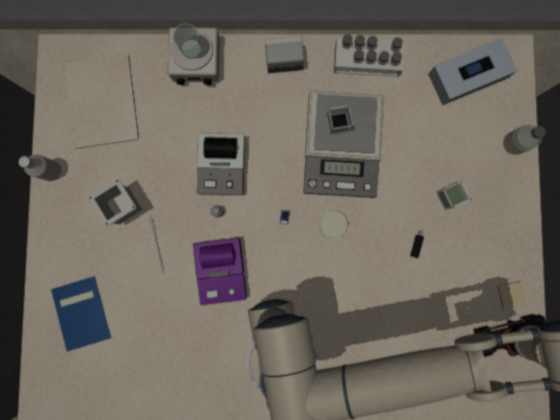

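View pics/side0.png

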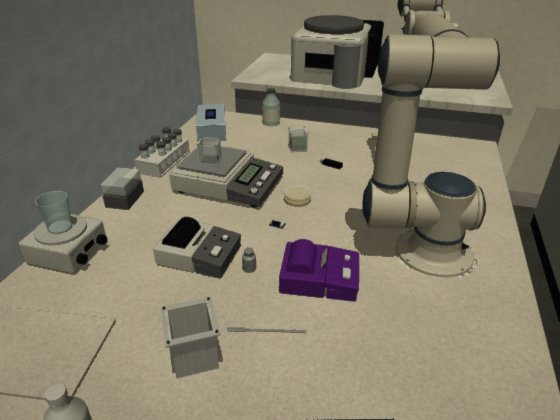

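Top view: the balance is at (343,145), with its key row on (312,183), menu (326,184), tare (345,185), cal (366,187). There are two printer shapes: the white/grey one at (220,165), with print (210,184) and feed (229,184), and the purple look-alike at (220,270). The white/grey one fits the description. I'll confirm that in an enlarged crop.

```bash
cat > det.py <<'E'
import cv2,numpy as np,pickle
d=pickle.load(open("im0.pkl","rb"))
def dep(n,u,v):
    im=d[n];K=im["camera_matrix"];V=np.array(im["view"])
    ui,vi=int(round(u)),int(round(v));p=im["depth"][vi-1:vi+2,ui-1:ui+2];z=np.median(p)
    c=np.array([(u-K[0,2])/K[0,0]*z,-(v-K[1,2])/K[1,1]*z,-z,1]);return (np.linalg.inv(V)@c)[:3]
def blobs(n,x0,y0,x1,y1,thr):
    g=cv2.cvtColor(d[n]["frame"],cv2.COLOR_BGR2GRAY)[y0:y1,x0:x1]
    g=cv2.resize(g,None,fx=4,fy=4,interpolation=cv2.INTER_CUBIC)
    k,l,s,c=cv2.connectedComponentsWithStats((g>thr).astype(np.uint8))
    for i in range(1,k):
        if 60<s[i,4]<4000:
            u,v=(c[i]+.5)/4-.5+[x0,y0]; print(n,np.round([u,v],1),s[i],np.round(dep(n,u,v),4))
if __name__=="__main__":
    for n,b in (("top",(303,172,382,198)),("top",(195,172,248,196)),("side",(228,155,290,205)),("side",(190,225,245,275))): blobs(n,*b,130)
    f=lambda n,x0,y0,w,h:cv2.resize(d[n]["frame"][y0:y0+h,x0:x0+w],(400,300),interpolation=cv2.INTER_CUBIC)
    cv2.imwrite("pics/crop.png",np.vstack([np.hstack([f("top",302,145,80,60),f("top",185,140,80,60)]),np.hstack([f("side",220,150,80,60),f("side",175,220,80,60)])]))
E
python3 det.py
```

```text
top [380.5 174.8] [307   0   9  33 162] [ 6.095e-01 -3.244e-01 -2.000e-04]
top [326.2 183.9] [ 87  43  15  13 156] [ 0.5703 -0.1384  0.058 ]
top [345.1 185.1] [139  45  63  18 960] [ 0.5666 -0.1989  0.0589]
top [379.9 191. ] [302  49  14  55 670] [ 5.553e-01 -3.219e-01  1.000e-04]
top [367.1 186.5] [251  53  15  14 188] [ 0.5625 -0.2692  0.0584]
top [304.6 196.7] [ 3 97 11  7 71] [ 5.351e-01 -7.180e-02  4.000e-04]
top [319.6 196.9] [ 56  98  26   6 121] [ 5.347e-01 -1.216e-01  4.000e-04]
top [209.6 183.4] [ 42  39  36  17 542] [0.5695 0.235  0.064 ]
top [228.8 183.9] [132  44  11  11  89] [0.5686 0.1737 0.0614]
side [237.2 164.9] [   0    0   83   90 1171] [ 0.6637 -0.1878  0.0834]
side [239.3 167.5] [  0   0  96 108 912] [ 0.6565 -0.1881  0.0743]
side [272.1 165.6] [169  38  19  14 179] [ 0.5605 -0.262   0.0579]
side [265.  174.7] [132  64  37  33 685] [ 0.5656 -0.194   0.0568]
side [258.8 183. ] [115 108  20  13 192] [ 0.5687 -0.1342  0.0568]
side [253.6 189.6] [ 92 132  24  17 262] [ 0.5716 -0.088   0.0572]
side [224.7 236.2] [131  40  20  14 215] [0.5678 0.1764 0.0594]
side [215.6 249.8] [ 84  84  41  36 900] [0.5682 0.2414 0.0609]
side [193.7 273.5] [  0 188  44  12 285] [ 0.6203  0.2805 -0.0023]
```

View pics/crop.png

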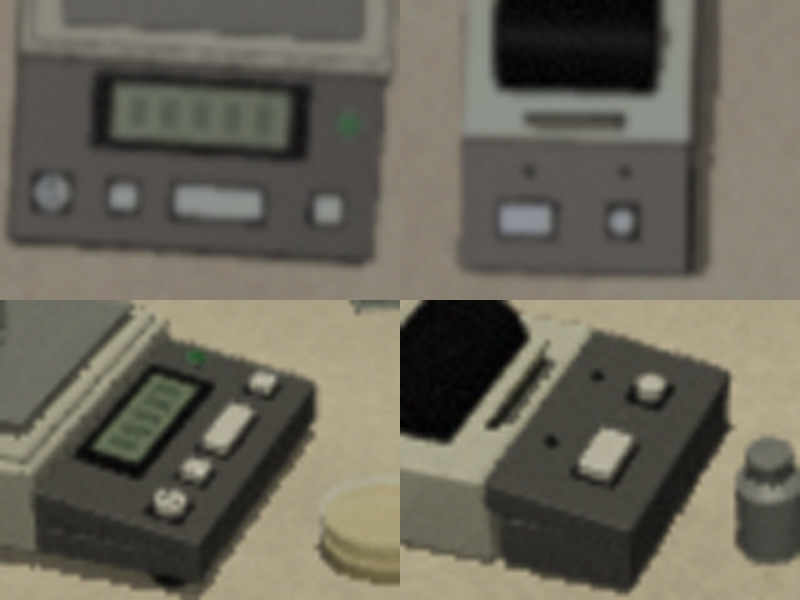

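The crop confirms it. The balance row left to right is round on, square menu, long tare, square cal. The white/grey printer has its large print key on the left and a small feed key on the right. Heights of 57–64 mm and spacings of 61–70 mm match the text. Averaging the two views gives on ≈ (0.572,-0.090), tare ≈ (0.566,-0.197), print ≈ (0.569,0.238).

I'll start with the on key, lowering it under force feedback.

```bash
cat > press.py <<'E'
from bench import *
import numpy as np
from scipy.spatial.transform import Rotation as R
TIP=.008
def frame(yaw):
    b=R.from_euler("z",yaw)*R.from_euler("y",-8,degrees=True)   # panel axes
    n=b.apply([0,0,1]); q=(b*R.from_euler("x",180,degrees=True)).as_quat()
    return n,[q[3],*q[:3]]
def press(p,yaw,first=True):
    n,q=frame(yaw); at=lambda h:np.array(p)+n*(h+TIP)
    move_to(at(.06),q); move_l(at(.008),speed=.1); hold(.15)
    f0=np.mean([(hold(.02),state()["ft_force"]@n)[1] for _ in range(5)])
    h=.008; log=[]
    while h>-.009:
        h-=.0007; move_l(at(h),speed=.018)
        f=state()["ft_force"]@n-f0; log.append((round(h*1e3,1),round(f,2)))
        if f>4.6:
            hold(.08); f=state()["ft_force"]@n-f0; log.append(("settled",round(f,2)))
            if f>5: break
    hold(.1); s=state(); print(log[-14:],"tip",np.round(s["ee_pos"]-n*TIP,4))
    move_l(at(.02),speed=.05); move_l(at(.06),speed=.2); print("t",state()["time"])
E
python3 - <<'E'
from press import *
close()
press([.572,-.0895,.0594],np.radians(-3.5))
E
```

```text
[(2.4, np.float64(-0.16)), (1.7, np.float64(0.54)), (1.0, np.float64(0.18)), (0.3, np.float64(-1.29)), (-0.4, np.float64(1.67)), (-1.1, np.float64(1.8)), (-1.8, np.float64(2.97)), (-2.5, np.float64(3.26)), (-3.2, np.float64(4.7)), ('settled', np.float64(4.44)), (-3.9, np.float64(4.82)), ('settled', np.float64(4.74)), (-4.6, np.float64(5.71)), ('settled', np.float64(5.48))] tip [ 0.5727 -0.0895  0.0551]
t 10.5
```

The on key went down about 4 mm at 5.5 N, and contact came at the expected height. Next are tare and print.

```bash
python3 - <<'E'
from press import *
press([.566,-.197,.0594],np.radians(-3.5))
press([.569,.238,.0617],0)
import cv2
cv2.imwrite("pics/side1.png",get_image("side")["frame"])
E
```

```text
[(4.5, np.float64(0.01)), (3.8, np.float64(0.65)), (3.1, np.float64(-0.11)), (2.4, np.float64(-0.64)), (1.7, np.float64(-1.0)), (1.0, np.float64(0.21)), (0.3, np.float64(0.28)), (-0.4, np.float64(1.35)), (-1.1, np.float64(1.75)), (-1.8, np.float64(2.89)), (-2.5, np.float64(3.83)), (-3.2, np.float64(4.38)), (-3.9, np.float64(5.49)), ('settled', np.float64(5.28))] tip [ 0.5666 -0.1971  0.0557]
t 17.3167
[(3.1, np.float64(-0.18)), (2.4, np.float64(-0.08)), (1.7, np.float64(0.5)), (1.0, np.float64(-0.41)), (0.3, np.float64(-0.31)), (-0.4, np.float64(1.42)), (-1.1, np.float64(1.96)), (-1.8, np.float64(2.09)), (-2.5, np.float64(3.64)), (-3.2, np.float64(3.32)), (-3.9, np.float64(5.13)), ('settled', np.float64(4.11)), (-4.6, np.float64(5.69)), ('settled', np.float64(6.31))] tip [0.5697 0.238  0.0574]
t 25.575
```

View pics/side1.png

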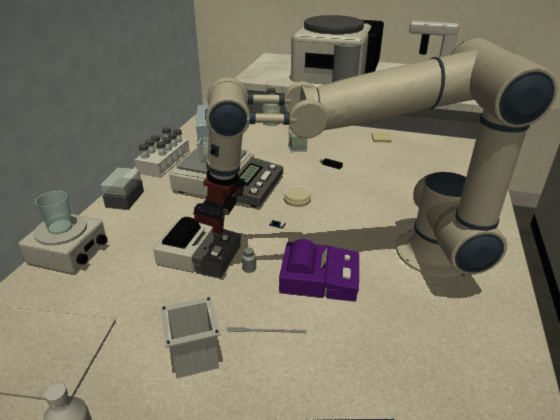

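The picture shows the gripper clear above the printer at (215,210), with the loose things it leaves visible still in their places. All three presses showed the key spring's force curve, so I'm handing in.

```bash
python3 -c "
from bench import *
print(job_done())"
```

```text
the job is handed in; nothing more can be done
None
```

I pressed the on key, the tare bar and the print key in that order, each about 4 mm deep at 5–6.5 N and then released, and handed the job in shortly after 25.6 s; the system gave no verdict.

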